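# Zero the peak pointer, then hold the contact probe on the marked spot

## Task

Take a contact reading on the sloping sample stage. First turn the black reset knob on the white readout unit counter-clockwise until its red peak pointer is back at the zero stop; then lift the contact probe out of its dock and hold it with its rubber tip on the yellow-ringed spot of the sloping plate, square to the plate (not upright) and gently, so that the spring tip is pressed in about half way. Finish while still holding the probe there like that, and leave the vials, the dish and the timer undisturbed.

Things in the scene. Friction and masses are not known exactly. Their poses are not given: they have to be found in the camera images.
- meter: White readout unit, a fixed box 120 (x) x 130 (y) x 42 mm high with a round dial on top; origin at the centre of its underside, z up. The reset knob turns about its z axis at the centre.
- knob_grip (a point): Point on the knob's axis in the middle of its grip bar, 65 mm above the worktop. The bar is 42 mm long, 12 mm wide and stands from 51 to 76 mm above the worktop, on a round skirt 42 mm across. The point's x axis runs along the bar towards the red pointer.
- reset_knob (a joint): Reset knob angle in rad: 0 at the zero stop, where the pointer and bar lie along the unit's +x; grows clockwise seen from above, so the bar's direction is the unit's yaw minus this angle. Starts between 0.7 and 1.4; stays where it is left (friction about 0.03 N m). Turn counter-clockwise to the hard stop.
- dock: Fixed grey dock, block 70 x 70 x 60 mm high on a black 90 x 90 x 6 mm foot, with a vertical through hole 23 mm wide in which the probe stands; origin at the centre of its underside, z up.
- probe: Contact probe, about 0.13 kg, loose, standing upright in the dock with its blue collar (34 mm across, 6 mm thick) on the dock's top. Origin on its axis at the collar's underside, 60 mm above the worktop at the start; z points up the handle. Above the collar a white square handle 24 x 24 mm from z = +6 to +70 mm, faces along the probe's x and y, blue cap to +74 mm; grasp at about z = +45 mm. Below it a steel nose 18 mm across to z = -30 mm, then the spring tip.
- probe_tip (a point): Centre of the end face of the probe's rubber tip (12 mm across), on the probe's axis, 52 mm below the probe's origin when not pressed in.
- plunger (a joint): How far the spring tip is pressed into the probe, in m: 0 free, 0.012 fully in. The spring needs 1.5 N to start and 500 N/m more (4.5 N half way, 7.5 N fully in).
- stage: Fixed sample stage, aluminium base 130 x 130 mm, with a grey sample plate (100 mm up the slope, 130 mm wide along y) that slopes at 0.30 rad (17 degrees), low at its -x edge and high at its +x edge; origin at the centre of its underside, z up. The centre of the plate's upper face is 57 mm above the worktop.
- spot (a point): Marked spot: centre of a black disc in a yellow ring 24 mm across (3 mm wide ring) with a yellow dot, flat on the sample plate's upper face, half way up the slope and up to 35 mm to either side along the stage's y. The point's z axis is the plate's outward normal.
- vial_a: Small screw-cap vial, green cap, 25 mm across, 46 mm high; bystander, origin at its underside.
- vial_b: Small screw-cap vial, red cap, 25 mm across, 46 mm high; bystander, origin at its underside.
- petri: Closed 55 mm dish, 14 mm high; bystander, origin at its underside.
- timer: White count-down timer 62 x 68 x 20 mm; bystander, origin at its underside.
Things that resemble listed ones, but are neither listed nor needed, are in the scene too. Leave any brown look-alike of the probe alone.

How it is judged:
By the outcome, as a careful person would: the job done as asked, in the order asked, and still so for the second after the job is handed in, while the arm keeps its last pose, push and grip.
It also fails if it takes over 51 s, if anything falls off the work surface, if the arm or the gripper's body presses on something with over 40 N, if the wrist force passes 120 N, or if a joint passes its speed limit or range.

## Robot

A 6-joint arm with a two-finger parallel gripper is mounted at the origin on a cart in front of the work surface, level with it; the furniture and walls round the work are solid. World frame = base frame: x ahead of the robot, y to its left, z up, the work surface at z = 0. Lengths are in mm, angles in rad, forces in N, time in s.
With the tool pointing down it reaches from about 350 to 775 mm from the base axis. Payload 7.3 kg.
Tool frame: the origin (TCP) lies midway between the tips of the shut fingers; the grasp point (between the pads) lies 19 mm behind it; z points along the fingers, y is the line along which they close (so a half turn about z gives the same grasp; the last joint's range is limited). The gripper opens to 92 mm and grips with 3 to 60 N. Pads are 19 mm wide; open, the fingers measure 130 mm over their backs; the gripper's body (75 mm by 190 mm) begins 47 mm behind the grasp point.
Start: joints at [-1.368, 0.342, 1.524, -0, 1.275, -0.146], TCP at [179.453, -493.401, 198.041] pointing down, gripper open.
Joint ranges: [-2.53, 2.53], [-0.77, 2.02], [0.04, 2.7], [-1, 4.14], [0.28, 2.66], [-3.11, 3.11]. Speed limits (rad/s): [2.57, 2.57, 3.14, 3.14, 3.14, 3.14].

## Interface

Orientations are given as [roll, pitch, yaw] about the fixed x, y, z axes, in that order (R = Rz(yaw) Ry(pitch) Rx(roll)).
In Python, from plant import bot gives the robot as it stands. The module is installed in compiled form; this text tells all that it offers.
- The arm moves only by the shell command python3 -m crank 'ROWS' [OPENING]. ROWS is JSON, a list of rows, each a list of 6 numbers: the shift along the tool's x, y, z in m, then the turn, a rotation vector about the tool's x, y, z in rad. In form: [[dx, dy, dz, wx, wy, wz], ...]. A call has 1 to 5 rows; each row shifts and turns the commanded pose from where the row before left it, along the tool's axes as they then stand; what a row does not reach is not made up. A row lasts 1/8 s, in which the tool goes at most 62.5 mm and 10.7 degrees, less where a joint would pass 70% of its speed; a pose out of reach is approached as far as the arm can. A call is refused whole if a number of a shift passes 0.0625 or a number of a turn 0.188, either way. A call with a gripper value outside its range is refused whole. OPENING is the opening in per cent of the stroke, from 0 (shut) to 100 (fully open), set as the call begins (- or left out, the last holds). The fingers move at their own pace and stop on an object; the grip force is fixed at half the most. Time passes only in rows, so rows that do not move let the fingers close. It gives the time, the measured TCP pose, the force, the opening and the grip force at its end, in the units of the state.
- bot.get_obs(): the state, without advancing time (a new reading comes with each control period).
- bot.capture(name): name is "scene" or "top"; returns a dict with "color" (400x640x3 uint8, blue, green, red), "fov_y" (degrees; the focal length in pixels is half the picture's height over the tangent of half this angle, whatever the lens; pixels are square), "cx", "cy" (the principal point, pixels), "extrinsics" (4x4, takes a point from world to camera coordinates). Camera axes: x right, y up, looking along -z (the intrinsics and any distortion apply to the point x, -y, -z); pixel columns grow to the right and rows downward; lengths in mm; the calibration is good to about 2 mm. A picture is of the moment at which its call begins. There is no depth.
- bot.close_job(): hands the job in; it is judged then, once.
The state is a dict: "time": time; "joint_positions": joint angles; "dq": joint speeds; "tau": joint torques, N m; "tool_pos": TCP position; "tcp_rot": TCP orientation; "contact_force": force on the tool from outside, world axes, zero at the start; "moment": the same for the moment, N m; "grip_width": finger opening in mm; "finger_force": force on a finger pad.
Only numpy, scipy, OpenCV 4.12 (cv2) and the standard library are available. Lean on these libraries where they do the work, as an engineer would, in place of code of your own. Each camera call takes 0.05 s, during which the arm holds its last target. There are 200 camera calls.

## Working session

There is one attempt and no reset: what is moved stays moved. The work goes in short steps, Python scripts to look and compute and a shell command to move; the robot and the scene stay as the last step left them, time stands still between calls to the robot, and variables do not carry over. Pictures are saved under pics/ and viewed, at most 10 in all, crops included, and the job is handed in when it is done.

```bash
mkdir -p pics; cat > h.py <<'E'
import numpy as np, cv2, json
from plant import bot
def cap(name,fn=None):
    c=bot.capture(name)
    if fn: cv2.imwrite(fn,c["color"])
    np.savez('cam_'+name+'.npz',E=c["extrinsics"],f=200/np.tan(np.radians(c["fov_y"])/2),cx=c["cx"],cy=c["cy"],img=c["color"])
    return c
class Cam:
    def __init__(s,name):
        d=np.load('cam_'+name+'.npz'); s.E=d['E'];s.f=float(d['f']);s.c=np.array([d['cx'],d['cy']],float);s.img=d['img']
    def ray(s,u,v):
        d=np.array([(u-s.c[0])/s.f,-(v-s.c[1])/s.f,-1]);R=s.E[:3,:3]
        return -R.T@s.E[:3,3], R.T@d/np.linalg.norm(d)
    def onz(s,u,v,z):
        o,d=s.ray(u,v); return o+d*(z-o[2])/d[2]
    def proj(s,p):
        q=s.E[:3,:3]@np.array(p,float)+s.E[:3,3]; return s.c+s.f*np.array([q[0],-q[1]])/-q[2]
def tri(rays):
    A=np.zeros((3,3));b=np.zeros(3)
    for o,d in rays:
        P=np.eye(3)-np.outer(d,d);A+=P;b+=P@o
    x=np.linalg.solve(A,b); return x,[float(np.linalg.norm((np.eye(3)-np.outer(d,d))@(x-o))) for o,d in rays]
E
python3 - <<'E'
from h import *
for n in("scene","top"):
    c=cap(n,f'pics/{n}0.png'); print(n,{k:(v if k!='color' else v.shape) for k,v in c.items()})
    C=Cam(n); print(C.ray(*C.c))
print(bot.get_obs())
E
```

```text
scene {'color': (400, 640, 3), 'fov_y': 53.097729113951715, 'cx': 318.94058983888493, 'cy': 198.0445418143748, 'extrinsics': array([[-8.46817486e-01, -5.31877970e-01,  2.44330076e-03,
         3.58698374e+02],
       [ 3.71484319e-01, -5.88150293e-01,  7.18386131e-01,
        -3.30619194e+02],
       [-3.80656729e-01,  6.09249585e-01,  6.95640278e-01,
        -9.11395139e+02],
       [ 0.00000000e+00,  0.00000000e+00,  0.00000000e+00,
         1.00000000e+00]])}
(array([ 79.64320879, 551.59709787, 870.63900356]), array([ 0.38065673, -0.60924959, -0.69564028]))
top {'color': (400, 640, 3), 'fov_y': 55.168848074626695, 'cx': 314.52925480093893, 'cy': 199.44832999581757, 'extrinsics': array([[ 1.02033448e-02, -9.99768755e-01,  1.89295370e-02,
        -1.62533105e+02],
       [ 9.83418616e-01,  1.34606742e-02,  1.80849762e-01,
        -5.24436216e+02],
       [-1.81062745e-01,  1.67703866e-02,  9.83328550e-01,
        -8.32708057e+02],
       [ 0.00000000e+00,  0.00000000e+00,  0.00000000e+00,
         1.00000000e+00]])}
(array([ 366.62631213, -141.47141932,  916.74644748]), array([ 0.18106275, -0.01677039, -0.98332855]))
{'time': 0.1, 'joint_positions': array([-1.36799686e+00,  3.42606155e-01,  1.52491135e+00, -1.17341500e-05,
        1.27543508e+00, -1.45996445e-01]), 'dq': array([-0.00151505, -0.00292569, -0.00352597,  0.00044298,  0.00038976,
        0.00128877]), 'tau': array([ 1.51098975e-03, -4.32004559e+01, -2.44694638e+01,  7.19193695e-02,
        5.25570440e-02, -5.85869043e-05]), 'tool_pos': array([ 179.36309215, -492.97517941,  197.44238053]), 'tcp_rot': array([-3.14024555e+00, -1.86739308e-04,  3.48799206e-01]), 'contact_force': array([ 0.30171222, -0.44890517, -1.38132542]), 'moment': array([-0.06352195,  0.00557348, -0.01047676]), 'finger_force': 0.0, 'grip_width': 91.74523606615402}
```

View pics/scene0.png

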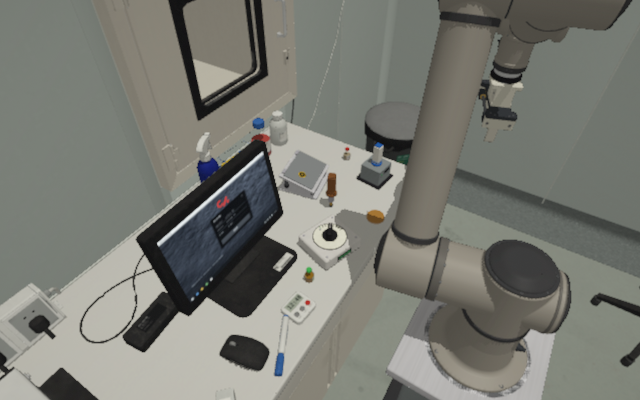

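View pics/top0.png

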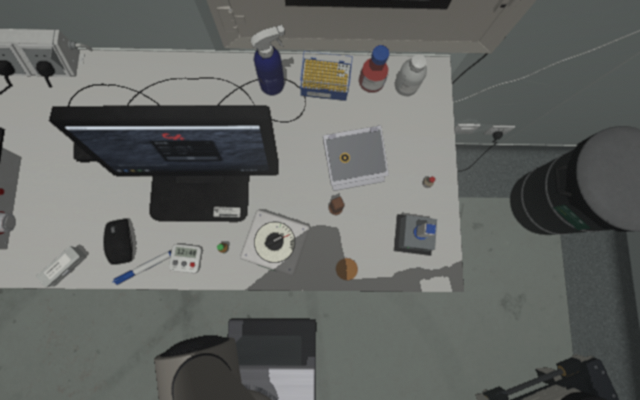

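The scene view shows the probe (white handle, blue cap) in its dock at about (377,158), the meter knob at (331,233), the spot at (302,174) and the brown look-alike at (331,187). In the top view they are at (430,229), (275,241), (345,157) and (336,205). The probe meant is the white and blue one in the grey dock. I'll confirm this in one enlarged composite.

```bash
python3 - <<'E'
from h import *
S,T=Cam("scene").img,Cam("top").img
def cr(I,u,v,w,h,s): return cv2.resize(I[v:v+h,u:u+w],(w*s,h*s),interpolation=cv2.INTER_CUBIC)
a=np.hstack([cr(T,238,205,80,70,5),cr(T,390,205,80,70,5)])
b=np.hstack([cr(S,295,210,66,62,4),cr(S,350,135,66,62,4),cr(T,318,120,68,62,4)])
cv2.imwrite('pics/comp.png',np.vstack([a[:,:800],b[:,:800]]))
E
```

```text
(no output)
```

View pics/comp.png

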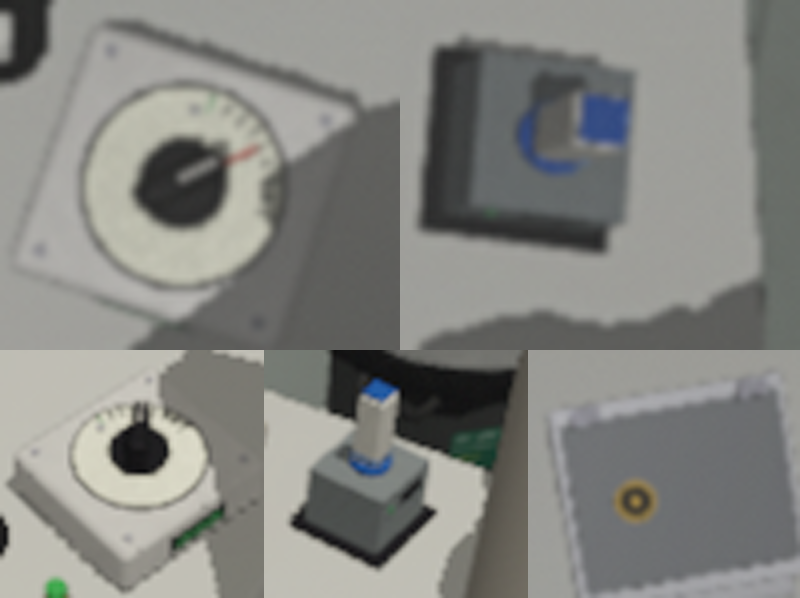

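The composite confirms which objects are meant:
- **Probe:** white handle with blue cap in the grey dock. The brown object at (336,205) is the look-alike.
- **Meter:** the zero (green) tick lies at about -17° in the world frame and the pointer at about -65°.
- **Spot:** top pixel (344.4,157).

I'll measure from both views next.

```bash
python3 - <<'E'
from h import *
S,T=Cam("scene"),Cam("top")
cr=lambda C,u,v,w,h,s: cv2.resize(C.img[v:v+h,u:u+w],(w*s,h*s),interpolation=cv2.INTER_CUBIC)
cv2.imwrite('pics/comp2.png',np.vstack([np.hstack([cr(S,277,145,57,50,7),cr(S,352,138,57,50,7)]),np.hstack([cr(T,318,122,76,70,5),cr(S,296,215,70,58,6)[:350,:418]])[:, :798]]))
p=lambda x,y,u,v,s:((x+.5)/s-.5+u,(y+.5)/s-.5+v)
t=lambda x,y:p(x,y,238,205,5)
m=[T.onz(*t(*q),42)[:2] for q in((100,22),(358,100),(282,348),(12,265))]
print('meter corners',np.round(m,1),'mean',np.mean(m,0),'dial c',T.onz(*t(183,185),43))
yaw=lambda a,b,z:np.arctan2(*(T.onz(*t(*b),z)-T.onz(*t(*a),z))[[1,0]])
print('bar yaw',yaw((180,180),(215,163),76),'ptr',yaw((228,160),(258,150),44),'zero tick',yaw((183,185),(210,100),43))
print('knob bar top c',T.onz(*t(182,182),60))
# scene dial centre
sc=p(139,453-350,295,210,4); print('scene dial/knob',S.onz(*sc,51))
d=lambda x,y:p(x,y,390,205,5)
ss=lambda x,y:p(x,y-350,350,135,4)
capT=d(606-400,120);capS=ss(380-264,390)
print('probe cap top',tri([T.ray(*capT),S.ray(*capS)]), T.onz(*capT,134),S.onz(*capS,134))
print('dock top corners',[np.round(T.onz(*d(x-400,y),60),1) for x,y in((478,50),(634,70),(624,222),(470,208))])
capc=[(585,95),(628,98),(627,142),(583,138)]
print('cap corners',[np.round(T.onz(*d(x-400,y),134),1) for x,y in capc])
sp=[T.ray(*p(107,150,318,120,4)),S.ray(302,174)]
print('spot',tri(sp))
E
```

```text
Traceback (most recent call last):
ValueError: all the input array dimensions except for the concatenation axis must match exactly, but along dimension 0, the array at index 0 has size 350 and the array at index 1 has size 348
```

```bash
cat > m1.py <<'E'
from h import *
S,T=Cam("scene"),Cam("top")
cr=lambda C,u,v,s: cv2.warpAffine(C.img,np.array([[s,0,-s*u],[0,s,-s*v]],float),(400,300),flags=cv2.INTER_CUBIC)
cv2.imwrite('pics/comp2.png',np.vstack([np.hstack([cr(S,278,148,7),cr(S,352,142,7)]),np.hstack([cr(T,318,122,5),cr(S,296,215,6)])]))
p=lambda x,y,u,v,s:((x+.5)/s-.5+u,(y+.5)/s-.5+v)
t=lambda x,y:p(x,y,238,205,5)
m=[T.onz(*t(*q),42)[:2] for q in((100,22),(358,100),(282,348),(12,265))]
print('meter corners',np.round(m,1),'mean',np.mean(m,0),'dial c',T.onz(*t(183,185),43))
yaw=lambda a,b,z:np.arctan2(*(T.onz(*t(*b),z)-T.onz(*t(*a),z))[[1,0]])
print('bar yaw',yaw((180,180),(215,163),76),'ptr',yaw((228,160),(258,150),44),'zero tick',yaw((183,185),(210,100),43))
print('knob bar top c',T.onz(*t(182,182),60))
sc=p(139,453-350,295,210,4); print('scene dial/knob',S.onz(*sc,51))
d=lambda x,y:p(x,y,390,205,5)
ss=lambda x,y:p(x,y-350,350,135,4)
capT=d(606-400,120);capS=ss(380-264,390)
print('probe cap top',tri([T.ray(*capT),S.ray(*capS)]), T.onz(*capT,134),S.onz(*capS,134))
print('dock top corners',[np.round(T.onz(*d(x-400,y),60),1) for x,y in((478,50),(634,70),(624,222),(470,208))])
capc=[(585,95),(628,98),(627,142),(583,138)]
print('cap corners',[np.round(T.onz(*d(x-400,y),134),1) for x,y in capc])
sp=[T.ray(*p(107,150,318,120,4)),S.ray(302,174)]
print('spot',tri(sp))
E
python3 m1.py
```

```text
meter corners [[ 503.5  -25.3]
 [ 468.8 -144.8]
 [ 356.7 -112.1]
 [ 392.2   10.1]] mean [430.3260758  -68.00839073] dial c [428.95174257 -65.78931609  43.        ]
bar yaw -1.1040225380715614 ptr -1.2358102737938697 zero tick -0.28034740154816234
knob bar top c [429.06521531 -66.77834796  60.        ]
scene dial/knob [427.82188831 -59.19100444  51.        ]
probe cap top (array([ 454.17550838, -396.08139327,  130.3862472 ]), [0.945516720097342, 0.9455167200972285]) [ 452.90657462 -395.27917734  134.        ] [ 453.20503563 -391.06697563  134.        ]
dock top corners [array([ 492.2, -362.3,   60. ]), array([ 484. , -433.1,   60. ]), array([ 415.4, -425.3,   60. ]), array([ 420.8, -356.3,   60. ])]
cap corners [array([ 463.2, -387. ,  134. ]), array([ 462.1, -404.8,  134. ]), array([ 443.9, -403.6,  134. ]), array([ 445.4, -385.4,  134. ])]
spot (array([ 626.90221461, -224.75480256,   56.25216177]), [0.3284073735001167, 0.3284073735001517])
```

View pics/comp2.png

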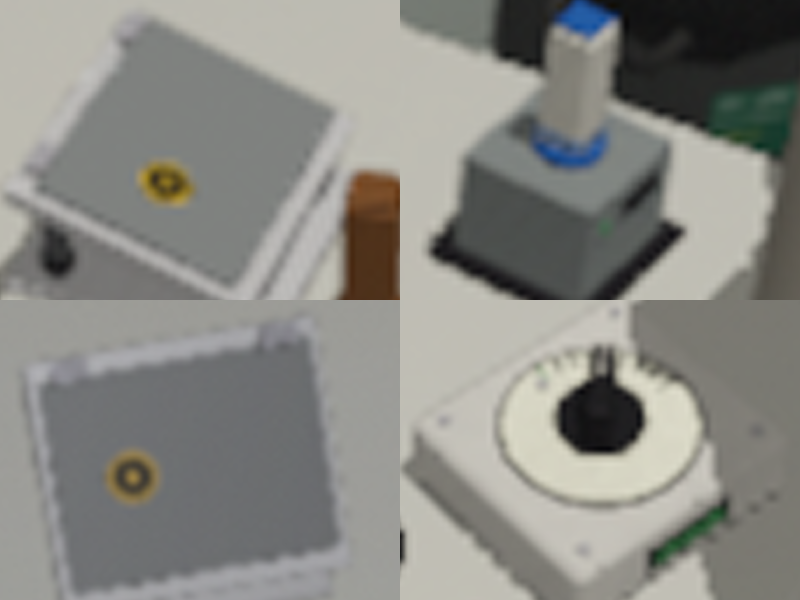

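The composite shows the plate with its two clamps on the +x edge, the spot at scene pixel (302,174) and the bar along the pointer. Next I'll work out the plate normal, check how far away the monitor is, and calculate the first move.

```bash
cat >> h.py <<'E'
from scipy.spatial.transform import Rotation as Ro
def go(p,R):
    "tool-frame shift (m) with turn rotvec from measured pose to target"
    o=bot.get_obs();R0=Ro.from_euler('xyz',o['tcp_rot']);
    print('now',np.round(o['tool_pos'],1),np.round(o['tcp_rot'],3),'F',np.round(o['contact_force'],1),'t',o['time'])
    print('shift',np.round(R0.inv().apply(np.array(p)-o['tool_pos'])/1000,4),'turn',np.round((R0.inv()*R).as_rotvec(),4))
down=lambda y:Ro.from_euler('xyz',[np.pi,0,y])
E
python3 - <<'E'
from h import *
S,T=Cam("scene"),Cam("top")
p=lambda x,y,u,v,s:((x+.5)/s+u-.5*0,(y+.5)/s+v)
q=lambda x,y,u,v,s:(x/s+u,y/s+v)
s=[(35,188),(145,20),(335,112),(238,285)];t=[(40,85),(310,40),(335,250),(72,292)]
P=[tri([T.ray(*q(*b,318,122,5)),S.ray(*q(*a,278,148,7))]) for a,b in zip(s,t)]
for x in P: print(np.round(x[0],1),np.round(x[1],1))
P=np.array([x[0] for x in P]);n=np.cross(P[2]-P[0],P[3]-P[1]);n/=np.linalg.norm(n);n*=np.sign(n[2]);print('n',n,'tilt',np.arccos(n[2]),'c',P.mean(0))
for a,b in(((P[0]),P[1]),(P[3],P[2]),(P[1],P[2]),(P[0],P[3])): print('edge',np.arctan2(*(b-a)[[1,0]]),np.linalg.norm(b-a))
print('spot',tri([T.ray(*q(132,177,318,122,5)),S.ray(*q(166,183,278,148,7))]))
print('spot S only z57',S.onz(*q(166,183,278,148,7),57),T.onz(*q(132,177,318,122,5),57))
print('mon',tri([T.ray(277,175),S.ray(283,213)]),tri([T.ray(272,105),S.ray(270,143)]))
kd=q(200,118,296,215,6); print('knob scene',S.onz(*kd,51),kd)
go([429,-66,198],down(-1.17))
E
```

```text
[ 667.3 -181.1   65.9] [0.5 0.5]
[ 693.2 -307.3   65.5] [2. 2.]
[ 597.4 -321.7   42. ] [1.5 1.5]
[ 573.6 -198.1   41.2] [0.4 0.4]
n [-0.23833376 -0.04592902  0.97009667] tilt 0.24516756845311546 c [ 632.85566504 -252.04689626   53.64535569]
edge -1.368943886141732 128.90292198499057
edge -1.38048581392369 125.93214185392257
edge -2.9925550274964365 99.66331097863696
edge -2.9621208843983036 98.43210370082446
spot (array([ 627.1457372 , -224.64665723,   55.39084492]), [1.0045065719078892, 1.0045065719079926])
spot S only z57 [ 627.11559871 -222.94646253   57.        ] [ 625.69454734 -224.85755837   57.        ]
mon (array([586.00460502, -67.20035572,  42.07721153]), [1.2606061113042655, 1.2606061113045566]) (array([640.19127168, -80.54776078, 268.46195883]), [17.02018882485669, 17.020188824856696])
knob scene [429.20581763 -61.27163669  51.        ] (329.3333333333333, 234.66666666666666)
now [ 179.4 -493.   197.4] [-3.14  -0.     0.349] F [ 0.3 -0.4 -1.4] t 0.1
shift [ 3.805e-01 -3.159e-01 -1.000e-04] turn [-1.2000e-03  9.0000e-04  1.5188e+00]
```

```bash
python3 -m crank '[[0.0475,-0.0395,0,0,0,0],[0.0475,-0.0395,0,0,0,0],[0.0475,-0.0395,0,0,0,0],[0.0475,-0.0395,0,0,0,0]]' 60; python3 -m crank '[[0.0475,-0.0395,0,0,0,0],[0.0475,-0.0395,0,0,0,0],[0.0475,-0.0395,0,0,0,0],[0.0475,-0.0395,0,0,0,0]]'; python3 -m crank '[[0,0,0,0,0,0.18],[0,0,0,0,0,0.18],[0,0,0,0,0,0.18],[0,0,0,0,0,0.18]]';python3 -m crank '[[0,0,0,0,0,0.18],[0,0,0,0,0,0.18],[0,0,0,0,0,0.18],[0,0,0,0,0,0.18],[0,0,0,0,0,0.08]]'; python3 - <<'E'
from h import *
go([429,-65,90],down(-1.17))
cap("top");cap("scene")
S,T=Cam("scene"),Cam("top")
cr=lambda C,u,v,s: cv2.warpAffine(C.img,np.array([[s,0,-s*u],[0,s,-s*v]],float),(400,400),flags=cv2.INTER_CUBIC)
cv2.imwrite('pics/c3.png',np.hstack([cr(S,280,180,4),cr(T,225,190,4)]))
E
```

```text
time: 0.6
tool_pos: [304.5, -278.1, 197.8]
tcp_rot: [-3.141, -0.0, 0.348]
contact_force: [1.4, -0.1, 0.1]
grip_width: 57.6
finger_force: 0.0
time: 1.1
tool_pos: [429.2, -64.6, 198.0]
tcp_rot: [3.141, -0.0, 0.349]
contact_force: [1.6, -0.5, 1.0]
grip_width: 55.5
finger_force: 0.0
time: 1.6
tool_pos: [428.3, -66.3, 197.7]
tcp_rot: [3.141, 0.001, -0.377]
contact_force: [0.1, 0.5, 0.3]
grip_width: 55.2
finger_force: 0.0
time: 2.22
tool_pos: [428.3, -66.5, 197.7]
tcp_rot: [3.141, 0.0, -1.175]
contact_force: [0.7, -1.0, -0.5]
grip_width: 55.0
finger_force: 0.0
now [428.3 -66.5 197.7] [ 3.141  0.    -1.175] F [ 0.7 -1.  -0.5] t 2.225
shift [-0.001  -0.0013  0.1077] turn [ 0.0006  0.0004 -0.005 ]
```

View pics/c3.png

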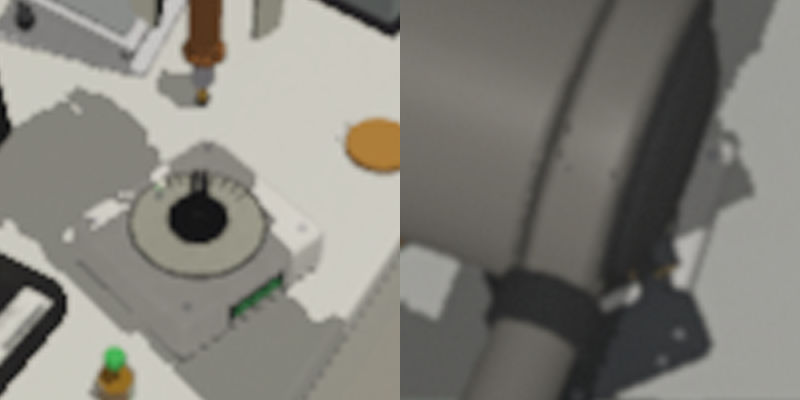

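The arm is above the knob and nothing has been disturbed: green vial at crop (115,370), dish at (375,145), brown look-alike at (203,50). I'll go down to z of about 57 with the fingers straddling the bar, then close.

```bash
python3 -m crank '[[-0.001,-0.001,0.05,0,0,0],[0,0,0.05,0,0,0],[0,0,0.03,0,0,0],[0,0,0.01,0,0,0],[0,0,0,0,0,0]]'; python3 -m crank '[[0,0,0,0,0,0],[0,0,0,0,0,0],[0,0,0,0,0,0],[0,0,0,0,0,0]]' 0;  python3 -m crank '[[0,0,0,0,0,0],[0,0,0,0,0,0]]'; python3 -c "
from h import *
print({k:np.round(v,3) for k,v in bot.get_obs().items()})"
```

```text
time: 2.95
tool_pos: [429.2, -65.3, 58.1]
tcp_rot: [3.141, 0.0, -1.17]
contact_force: [0.3, 0.6, 1.0]
grip_width: 55.0
finger_force: 0.0
time: 3.45
tool_pos: [429.2, -65.3, 58.3]
tcp_rot: [-3.141, -0.0, -1.171]
contact_force: [0.7, 0.5, 0.7]
grip_width: 19.9
finger_force: 0.0
time: 3.7
tool_pos: [429.1, -65.3, 58.0]
tcp_rot: [3.142, -0.0, -1.171]
contact_force: [0.2, 0.1, 0.7]
grip_width: 1.9
finger_force: 0.0
{'time': np.float64(3.7), 'joint_positions': array([-0.328,  0.363,  1.953, -0.   ,  0.826,  2.414]), 'dq': array([ 0.   ,  0.   ,  0.002,  0.001, -0.002,  0.001]), 'tau': array([ 3.0000e-03, -3.7217e+01, -1.7442e+01, -2.7000e-02, -8.1000e-02,
        0.0000e+00]), 'tool_pos': array([429.096, -65.257,  58.006]), 'tcp_rot': array([ 3.142, -0.   , -1.171]), 'contact_force': array([0.168, 0.142, 0.686]), 'moment': array([0.149, 0.015, 0.031]), 'finger_force': np.float64(0.0), 'grip_width': np.float64(1.922)}
```

The fingers shut to 1.9 mm, so they missed the bar. I'll look before moving.

```bash
python3 - <<'E'
from h import *
cap("top");cap("scene")
S,T=Cam("scene"),Cam("top")
cr=lambda C,u,v,s: cv2.warpAffine(C.img,np.array([[s,0,-s*u],[0,s,-s*v]],float),(400,400),flags=cv2.INTER_CUBIC)
cv2.imwrite('pics/c4.png',np.hstack([cr(S,295,180,5),cr(T,225,190,4)]))
o=bot.get_obs()['tool_pos'];print(S.proj(o),T.proj(o),S.proj([429,-65,76]))
E
```

```text
[330.18481153 232.02899234] [273.38799197 241.04504337] [330.31873764 227.62002712]
```

View pics/c4.png

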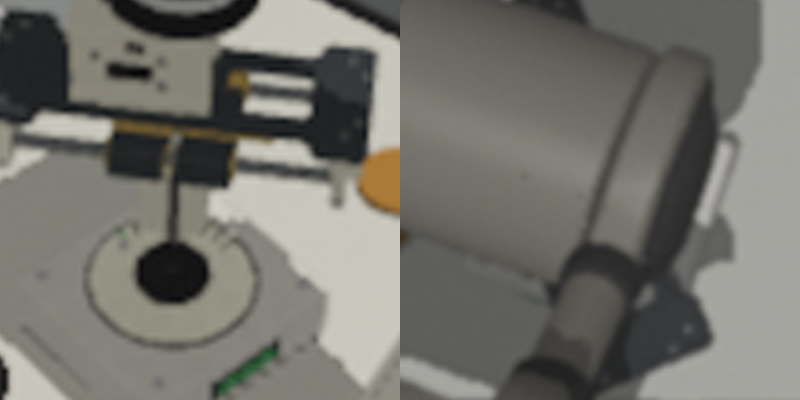

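The fingertips look to be behind the black knob: the knob blob is at crop (172,272) and the fingers end at (172,240). Before moving I'll compare the expected bar projection with the original pixels.

```bash
python3 - <<'E'
from h import *
S,T=Cam("scene"),Cam("top")
c=np.array([429,-65,0.]);y=-1.15;d=np.array([np.cos(y),np.sin(y),0]);n=np.array([-d[1],d[0],0])
for C,nm in((S,'S'),(T,'T')):
    print(nm,'skirt c51',C.proj(c+[0,0,51]),'top c76',C.proj(c+[0,0,76]),'far76',C.proj(c+21*d+[0,0,76]),'far51',C.proj(c+21*d+[0,0,51]),'near76',C.proj(c-21*d+[0,0,76]),'ptr tip35@43',C.proj(c+35*d+[0,0,43]))
g=lambda f,u,v,w,h:print('\n'.join(str(v+i)+' '+' '.join('%3d'%x for x in r) for i,r in enumerate(cv2.cvtColor(cv2.imread(f),6)[v:v+h,u:u+w])))
print('scene0 cols 316..');g('pics/scene0.png',316,218,28,30)
print('top0 cols 262..');g('pics/top0.png',262,226,30,28)
E
```

```text
S skirt c51 [330.11265356 233.80696075] top c76 [330.31873764 227.62002712] far76 [331.25070364 221.83188781] far51 [331.03261677 228.02632509] near76 [329.36015529 233.573472  ] ptr tip35@43 [331.56136187 226.2018233 ]
T skirt c51 [273.54824743 241.31635048] top c76 [272.56074888 240.47790258] far76 [281.44248199 236.65303229] far51 [282.1748913  237.59858852] near76 [263.63912873 244.31995002] ptr tip35@43 [288.07884087 235.4421981 ]
scene0 cols 316..
218 189 189 189 189 189 189 189 189 185 184 187 192 195 196 196 185 182 193 166 125 124 122 121 120 120 121 121 121
219 189 189 189 189 189 189 187 184 183 186 193 197 196 197 197 197 196 196 166 124 125 125 123 121 120 120 120 121
220 189 189 189 189 189 186 183 186 192 195 196 196 197 197 198 197 195 195 165 124 124 125 125 123 121 120 121 121
221 189 189 189 185 183 186 190 197 198 196 196 196 197 197 197 196 195 195 166 124 124 125 124 124 122 121 121 120
222 189 188 186 183 184 193 197 197 197 196 196 195 184 173 180 174 184 196 182 147 124 124 124 124 123 122 121 119
223 185 183 187 192 195 197 196 185 172 173 175 175 143 103 13
[... 5625 characters left out ...]
  46  47  47  46  46  49  59  85 118 154 182 191 192 190 189 189 186 178 160 124
249 189 190 188 189 187 173 149 124  97  74  61  57  55  57  63  74  94 133 163 179 187 191 191 188 188 188 189 189 179 145
250 189 189 187 188 187 184 178 168 150 127 115 108 103 109 117 126 142 170 184 188 189 189 188 188 188 188 189 191 188 164
251 185 186 187 187 187 186 186 184 179 172 169 164 159 165 169 171 176 185 189 191 191 189 187 187 188 189 190 193 188 162
252 184 185 186 186 189 187 184 187 187 185 187 185 184 187 186 185 187 190 192 191 190 188 188 189 189 192 192 191 176 138
253 186 185 184 186 187 186 186 187 189 188 190 189 190 189 188 187 189 191 193 191 188 189 191 190 192 193 194 183 150 110
```

```bash
python3 - <<'E'
from h import *
S,T=Cam("scene"),Cam("top")
g=cv2.cvtColor(S.img,6)
print('cols 318..342')
for v in range(204,244): print(v,' '.join('%3d'%x for x in g[v,318:343]))
print(tri([S.ray(329.6,222.6),T.ray(280.3,236.5)]),tri([S.ray(329.6,227.8),T.ray(273,240.2)]))
E
```

```text
cols 318..342
204  80  64  64  58  48  43  43  38  35  34  35  35  33  35  34  36  37  37  37  37  36  36  36  35  35
205 103  84  88  88  82  79  79  76  68  63  63  58  48  43  44  39  35  35  34  35  34  33  35  35  37
206  79  68  74  79  81  83  86  88  85  84  89  85  76  71  68  72  75  69  64  64  58  48  44  42  39
207  34  34  35  34  41  46  51  56  63  68  74  89 105  91  67  74  79  75  72  72  70  68  69  69  72
208  34  34  34  35  34  35  35  34  34  34  38  83 107  81  35  34  35  40  44  46  51  63  68  67  83
209  36  35  35  35  34  34  34  35  34  35  55  90  88  55  35  34  35  35  35  34  34  34  34  35  82
210  37  36  36  37  37  38  37  37  37  40  63  85  71  40  35  34  35  35  35  34  35  35  34  39 110
211  36  37  37  37  37  38  39  37  37  47  64  73  58  37  36  38  37  35  35  35  35  35  35  50 114
212  34  35  34  35  35  35  35  35  36  48  65  73  57  38  38  38  38  38  38  37  37  36  37  69  92
213  34  35  33  35  34  36  34  34  35  53  87  84  52  34  33  33  36  37  36  37  38  39  38  78  84
214  35  33  34  34  34  35  35  34  34  60 10
[... 2560 characters left out ...]
4 145 144 143 143 131  93  44  22  21  21  21  21  21  22  21  50 100 134 146 147 146 146 146 146
240 143 143 143 143 144 143 131 100  64  40  32  22  22  20  49  92 114 134 144 146 147 146 145 145 146
241 142 143 144 144 144 144 143 136 120 110 107 106 106 107 114 135 144 144 146 147 147 146 145 146 147
242 143 143 143 144 143 143 144 144 144 142 142 143 145 145 144 144 144 145 146 147 147 146 146 146 146
243 143 143 144 144 144 144 144 144 143 142 142 143 145 146 146 145 145 145 145 147 148 147 147 147 141
(array([439.26559666, -81.01398173,  74.49805423]), [1.358292786050198, 1.3582927860501948]) (array([430.51614223, -65.42326788,  73.74838732]), [0.7912863104628751, 0.7912863104628499])
```

The bar top triangulates to z≈74–76 at (430,-65), so its position is right. The shut fingers end at row 228, just above the bar top, so the true fingertips are some 18 mm higher than the reported TCP suggests. With the fingers open they clear the skirt, so going 14 mm lower is safe. I'll do that and close again.

```bash
python3 -m crank '[[0,0,0,0,0,0],[0,0,0,0,0,0],[0,0,0,0,0,0],[0,0,0,0,0,0],[0,0,0,0,0,0]]' 60; python3 -m crank '[[0,0,0.005,0,0,0],[0,0,0.005,0,0,0],[0,0,0.004,0,0,0],[0,0,0,0,0,0]]';  python3 -m crank '[[0,0,0,0,0,0],[0,0,0,0,0,0],[0,0,0,0,0,0],[0,0,0,0,0,0],[0,0,0,0,0,0]]' 0;  python3 -m crank '[[0,0,0,0,0,0],[0,0,0,0,0,0]]'
```

```text
time: 4.42
tool_pos: [429.1, -65.3, 58.0]
tcp_rot: [3.142, -0.0, -1.171]
contact_force: [0.5, 0.8, -0.2]
grip_width: 45.9
finger_force: 0.0
time: 4.92
tool_pos: [428.8, -65.2, 43.6]
tcp_rot: [3.141, 0.001, -1.171]
contact_force: [-0.6, -0.3, -0.4]
grip_width: 55.1
finger_force: 0.0
time: 5.55
tool_pos: [429.9, -65.2, 44.1]
tcp_rot: [-3.14, -0.001, -1.172]
contact_force: [0.6, 2.6, -2.5]
grip_width: 11.1
finger_force: 29.9
time: 5.8
tool_pos: [429.8, -65.2, 44.1]
tcp_rot: [-3.14, -0.001, -1.171]
contact_force: [4.6, 2.4, -1.9]
grip_width: 10.4
finger_force: 29.9
```

The bar is gripped (10.4–11 mm, 30 N). Now I'll turn it counter-clockwise, first most of the way and then in small steps, watching the moment.

```bash
M='import sys;from h import *;o=bot.get_obs();print("M",np.round(o["moment"],2),"q6",o["joint_positions"][5],"tau6",o["tau"][5])'; python3 -m crank '[[0,0,0,0,0,-0.15],[0,0,0,0,0,-0.15],[0,0,0,0,0,-0.15],[0,0,0,0,0,-0.15],[0,0,0,0,0,-0.1]]'; python3 -c "$M"; python3 -m crank '[[0,0,0,0,0,-0.04],[0,0,0,0,0,0]]'; python3 -c "$M"; python3 -m crank '[[0,0,0,0,0,-0.04],[0,0,0,0,0,0]]'; python3 -c "$M"
```

```text
time: 6.42
tool_pos: [429.5, -65.4, 44.1]
tcp_rot: [-3.142, -0.001, -0.467]
contact_force: [2.7, 0.7, -1.2]
grip_width: 10.7
finger_force: 29.9
M [ 0.24 -0.54 -0.03] q6 1.7104527544263581 tau6 0.81153379753232
time: 6.68
tool_pos: [429.5, -65.4, 44.1]
tcp_rot: [3.142, -0.001, -0.432]
contact_force: [3.7, 0.4, 0.1]
grip_width: 10.8
finger_force: 29.9
M [ 0.16 -0.6   0.02] q6 1.6746864991509551 tau6 -0.23723484948277473
time: 6.92
tool_pos: [429.5, -65.5, 44.1]
tcp_rot: [3.141, -0.001, -0.392]
contact_force: [4.6, 0.3, -1.4]
grip_width: 11.1
finger_force: 29.9
M [ 0.15 -0.65 -0.  ] q6 1.6353621113516275 tau6 -0.21935113705694675
```

```bash
M='import sys;from h import *;o=bot.get_obs();print("M",np.round(o["moment"],2),"tau6",o["tau"][5])'; for i in 1; do :; done; python3 -m crank '[[0,0,0,0,0,-0.04],[0,0,0,0,0,0]]'|grep -E 'rot|width'; python3 -c "$M"; python3 -m crank '[[0,0,0,0,0,-0.04],[0,0,0,0,0,0]]'|grep -E 'rot|width'; python3 -c "$M"; python3 -m crank '[[0,0,0,0,0,-0.03],[0,0,0,0,0,0]]'|grep -E 'rot|width'; python3 -c "$M"; python3 -m crank '[[0,0,0,0,0,-0.03],[0,0,0,0,0,0]]'|grep -E 'rot|width'; python3 -c "$M"
```

```text
tcp_rot: [3.141, -0.001, -0.353]
grip_width: 10.8
M [ 0.02 -0.68 -0.02] tau6 -0.21771054714918137
tcp_rot: [3.141, -0.001, -0.313]
grip_width: 10.6
M [-0.07 -0.63 -0.11] tau6 -0.2753563318401575
tcp_rot: [3.141, -0.001, -0.282]
grip_width: 10.5
M [-0.19 -0.83 -0.25] tau6 -0.38724652491509914
tcp_rot: [3.141, -0.001, -0.251]
grip_width: 10.7
M [-0.25 -0.81 -0.4 ] tau6 -0.5254943668842316
```

The moment about z rises from yaw ≈ -0.31 on (the meter's yaw by its edges is about -0.30), so the zero stop is reached. I'll give it one more light push, then release and lift.

```bash
python3 -m crank '[[0,0,0,0,0,-0.03],[0,0,0,0,0,0]]'|grep -E 'rot|width'; python3 -m crank '[[0,0,0,0,0,0],[0,0,0,0,0,0],[0,0,0,0,0,0],[0,0,0,0,0,0]]' 60 | grep -E 'width|force'; python3 -m crank '[[0,0,-0.03,0,0,0],[0,0,-0.05,0,0,0],[0,0,-0.06,0,0,0],[0,0,-0.03,0,0,0],[0,0,0,0,0,0]]' 80; python3 - <<'E'
from h import *
go([453,-394.5,215],down(-0.08))
E
```

```text
tcp_rot: [3.142, -0.001, -0.221]
grip_width: 11.1
contact_force: [1.1, 0.7, 0.1]
grip_width: 46.5
finger_force: 0.0
time: 9.3
tool_pos: [430.2, -65.6, 216.1]
tcp_rot: [3.141, -0.005, -0.221]
contact_force: [0.0, -0.1, -0.6]
grip_width: 73.5
finger_force: 0.0
now [430.2 -65.6 216.1] [ 3.141 -0.005 -0.221] F [ 0.  -0.1 -0.6] t 9.3
shift [0.0943 0.3159 0.0018] turn [ 0.001 -0.005 -0.141]
```

```bash
python3 -m crank '[[0,0,0,0,0.0,-0.14],[0.0082,0.0543,0,0,0,0],[0.0082,0.0543,0,0,0,0],[0.0082,0.0543,0,0,0,0]]' >/dev/null; python3 -m crank '[[0.0082,0.0543,0,0,0,0],[0.0082,0.0543,0,0,0,0],[0.0082,0.0543,0,0,0,0],[0,0,0,0,0,0]]' 80; python3 - <<'E'
from h import *
cap("top");cap("scene")
S,T=Cam("scene"),Cam("top")
cr=lambda C,u,v,s: cv2.warpAffine(C.img,np.array([[s,0,-s*u],[0,s,-s*v]],float),(400,400),flags=cv2.INTER_CUBIC)
cv2.imwrite('pics/c5.png',np.hstack([cr(S,330,100,5),cr(T,235,200,5)]))
go([453,-394.5,215],down(-0.08))
o=bot.get_obs()['tool_pos'];print(S.proj(o),S.proj(o-[0,0,-19]))
E
```

```text
time: 10.3
tool_pos: [450.4, -396.7, 210.8]
tcp_rot: [-3.139, 0.003, -0.085]
contact_force: [-0.4, 1.2, -1.3]
grip_width: 73.5
finger_force: 0.0
now [ 451.  -393.3  212. ] [-3.139e+00  3.000e-03 -8.200e-02] F [-0.8  0.7 -0.4] t 10.4
shift [ 0.0021  0.001  -0.0031] turn [-0.0029  0.0026 -0.0022]
[382.47740218 122.93833197] [383.21606809 117.38233707]
```

View pics/c5.png

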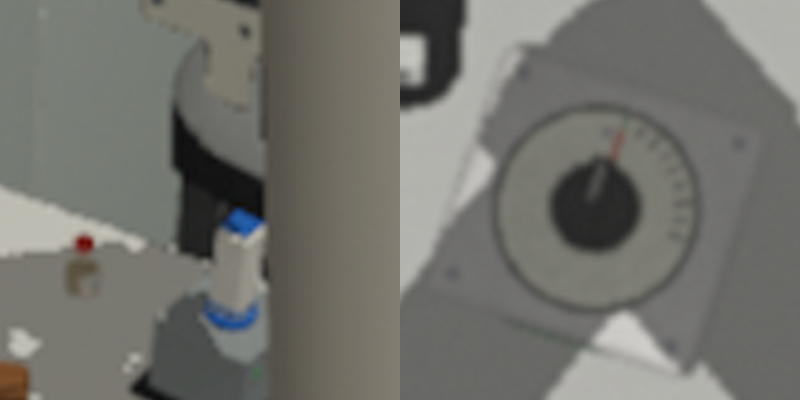

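The pointer is at the zero tick (top crop, pointer tip (622,130) against the green tick (625,120)), so the knob is done. The probe is upright and undisturbed, and one open finger's lower end is visible at scene pixel ≈ (376,120.5). From that I can get the true fingertip height.

```bash
python3 - <<'E'
from h import *
S=Cam("scene")
for y in(-348,-353,-358):
  for z in (212,222,232): print(y,z,np.round(S.proj([451,y,z]),1))
g=cv2.cvtColor(S.img,6)
print('cols 366..384')
for v in range(108,126): print(v,' '.join('%3d'%x for x in g[v,366:385]))
E
```

```text
-348 212 [375.6 130.4]
-348 222 [375.9 127.5]
-348 232 [376.3 124.5]
-353 212 [376.4 129.6]
-353 222 [376.7 126.6]
-353 232 [377.1 123.7]
-358 212 [377.1 128.7]
-358 222 [377.5 125.8]
-358 232 [377.9 122.8]
cols 366..384
108 120 120 120 115 100 104 117 121 122 122 121 122 117 110 115 123 103  81  81
109 120 120 115 103  96  91 108 121 122 122 121 121 121 122 122 122 103  80  82
110 121 115 103  97 101  85 102 121 121 122 121 121 122 122 122 123 103  80  81
111 117 103  96 102 105  93 107 122 122 122 122 122 122 121 120 111  91  80  81
112 110  98  99 104 105 100 112 122 122 122 122 122 122 121 119 104  84  79  81
113 103  97 101 103 105 101 112 121 122 122 122 121 122 121 114 111  93  77  82
114  97  97 102 103 105 101 111 122 122 122 121 121 121 120 106 105  89  72  81
115  93  99 102 104 105 111 118 122 122 122 122 121 120 119 101 101  89  73  81
116  92 100 102 104 106 120 126 122 122 122 122 122 121 120 105 104  89  72  81
117  93 101 103 104 106 117 123 122 122 122 121 122 121 120 116 112  89  73  81
118  94 102 103 105 107 112 118 120 122 122 122 123 121 120 116 111  89  72  81
119  95 101 103 105 107 109 112 115 118 120 122 122 121 120 115 111  89  73  81
120  92 100 103 105 106 109 110 111 114 110 114 119 120 120 115 112  89  73  81
121  87 100 103 105 106 109 110 111 112 106 108 105 104 109 112 112  90  72  81
122  78  99 103 105 107 108 110 111 112 113 113 101  98 104 109 114  90  73  81
123  58  91 103 106 107 107 109 111 112 112 112 112 113 114 114 114  89  70  80
124  27  75  99 104 105 106 108 110 111 111 112 112 112 113 114 114  86  68  81
125  18  55  85  98 102 105 108 109 110 110 111 112 112 111 112 113  85  67  81
```

The finger's lower end is at about z≈240 for a TCP reading of 212, and at the knob the offset was about 20. So the real fingers are 20 mm or more shorter than the TCP suggests. I'll grasp with TCP at about z 80: the pads reach from about 102 up to the handle top, and the body clears the cap by about 12 mm.

```bash
python3 -m crank '[[0.002,0.001,0.04,0,0,0],[0,0,0.05,0,0,0],[0,0,0.03,0,0,0],[0,0,0.012,0,0,0],[0,0,0,0,0,0]]' 80; python3 -m crank '[[0,0,0,0,0,0],[0,0,0,0,0,0],[0,0,0,0,0,0],[0,0,0,0,0,0],[0,0,0,0,0,0]]' 0 ; python3 -m crank '[[0,0,0,0,0,0],[0,0,0,0,0,0],[0,0,0,0,0,0]]'
```

```text
time: 11.02
tool_pos: [453.8, -394.2, 82.0]
tcp_rot: [-3.141, 0.001, -0.08]
contact_force: [-0.1, -0.2, 1.0]
grip_width: 73.0
finger_force: 0.0
time: 11.65
tool_pos: [453.6, -395.2, 82.1]
tcp_rot: [3.142, -0.0, -0.081]
contact_force: [0.3, -0.5, -1.1]
grip_width: 28.1
finger_force: 0.0
time: 12.02
tool_pos: [453.6, -395.1, 82.0]
tcp_rot: [3.142, 0.0, -0.081]
contact_force: [-0.8, 0.4, 1.6]
grip_width: 23.8
finger_force: 29.7
```

Gripped (23.8 mm, 30 N). I'll lift it clear of the dock.

```bash
python3 -m crank '[[0,0,-0.01,0,0,0],[0,0,-0.03,0,0,0],[0,0,-0.04,0,0,0],[0,0,-0.04,0,0,0],[0,0,-0.02,0,0,0]]' ; python3 -m crank '[[0,0,0,0,0,0],[0,0,0,0,0,0]]'; cat > tgt.py <<'E'
from h import *
import sys
def target(h,spot=(626.5,-224.2,57)):
    s=.185;n=Ro.from_euler('z',s).apply([-np.sin(.3),0,np.cos(.3)])
    R=down(-0.08);a=np.cross([0,0,-1],-n);R=Ro.from_rotvec(a/np.linalg.norm(a)*.3)*R
    return np.array(spot)+h*n,R,n
if __name__=='__main__':
    P,R,n=target(float(sys.argv[1]));print(P);go(P,R)
E
python3 tgt.py 114; python3 - <<'E'
from h import *
cap("scene");S=Cam("scene")
o=bot.get_obs();R=Ro.from_euler('xyz',o['tcp_rot'])
for k in(0,22,74,-52): print(k,S.proj(o['tool_pos']+R.apply([0,0,k])))
E
```

```text
time: 12.65
tool_pos: [454.2, -395.6, 225.3]
tcp_rot: [3.139, -0.003, -0.081]
contact_force: [-0.1, -0.9, -2.0]
grip_width: 23.8
finger_force: 29.7
time: 12.9
tool_pos: [453.2, -394.7, 221.0]
tcp_rot: [-3.14, 0.001, -0.081]
contact_force: [-0.2, 0.1, -2.7]
grip_width: 24.2
finger_force: 29.7
[ 593.38556227 -230.39703061  165.90835976]
now [ 453.2 -394.7  221. ] [-3.14e+00  1.00e-03 -8.10e-02] F [-0.2  0.1 -2.7] t 12.9
shift [ 0.1265 -0.175   0.0551] turn [ 0.0776  0.2908 -0.0014]
0 [382.32181754 119.99688632]
22 [381.49116041 126.34787089]
74 [379.61027728 140.72860537]
-52 [384.37403285 104.30619142]
```

```bash
python3 -m crank '[[0.031,-0.044,0,0,0,0],[0.031,-0.044,0,0,0,0],[0.031,-0.044,0,0,0,0],[0.031,-0.043,0,0,0,0]]' >/dev/null; python3 -m crank '[[0,0,0,0.026,0.097,0],[0,0,0,0.026,0.097,0],[0,0,0,0.026,0.097,0],[0,0,0,0,0,0],[0,0,0,0,0,0]]'; python3 tgt.py 114
```

```text
time: 14.08
tool_pos: [591.5, -230.9, 221.6]
tcp_rot: [-3.061, -0.289, -0.093]
contact_force: [-0.8, -0.2, -1.0]
grip_width: 24.0
finger_force: 29.9
[ 593.38556227 -230.39703061  165.90835976]
now [ 591.5 -230.9  221.6] [-3.061 -0.289 -0.093] F [-0.8 -0.2 -1. ] t 14.075
shift [-0.0141  0.0037  0.0538] turn [ 0.0011  0.0003 -0.0013]
```

```bash
python3 -m crank '[[-0.007,0.002,0.027,0,0,0],[-0.007,0.002,0.027,0,0,0],[0,0,0.02,0,0,0],[0,0,0,0,0,0],[0,0,0,0,0,0]]'; python3 tgt.py 94; python3 - <<'E'
from h import *
cap("top");cap("scene")
S,T=Cam("scene"),Cam("top")
cr=lambda C,u,v,s: cv2.warpAffine(C.img,np.array([[s,0,-s*u],[0,s,-s*v]],float),(400,480),flags=cv2.INTER_CUBIC)
cv2.imwrite('pics/c6.png',np.hstack([cr(S,270,125,6),cr(T,310,125,6)]))
o=bot.get_obs();R=Ro.from_euler('xyz',o['tcp_rot'])
for k in(0,22,74,-52): x=o['tool_pos']+R.apply([0,0,k]);print(k,x,S.proj(x),T.proj(x),(S.proj(x)-[270,125])*6)
E
```

```text
time: 14.7
tool_pos: [600.2, -229.7, 147.8]
tcp_rot: [-3.062, -0.291, -0.092]
contact_force: [0.4, -0.7, -1.1]
grip_width: 23.8
finger_force: 29.9
[ 599.19511275 -229.30983225  146.80162998]
now [ 600.2 -229.7  147.8] [-3.062 -0.291 -0.092] F [ 0.4 -0.7 -1.1] t 14.7
shift [-0.0012 -0.0002  0.0007] turn [ 0.0014 -0.0022 -0.0001]
0 [ 600.03290196 -229.87192009  148.23611405] [309.82622316 152.47144794] [351.02486342 156.65695089] [238.95733898 164.82868762]
22 [ 606.48570712 -228.72322857  127.23511852] [307.89576997 157.58061358] [349.36612911 156.5980085 ] [227.37461982 195.48368149]
74 [ 621.73779206 -226.00813954   77.59640181] [303.53679497 169.11714054] [345.77488408 156.4703952 ] [201.22076982 264.70284326]
-52 [ 584.78081702 -232.58700912  197.87483076] [314.60982137 139.81110699] [355.32989677 156.80992834] [267.65892822  88.86664192]
```

View pics/c6.png

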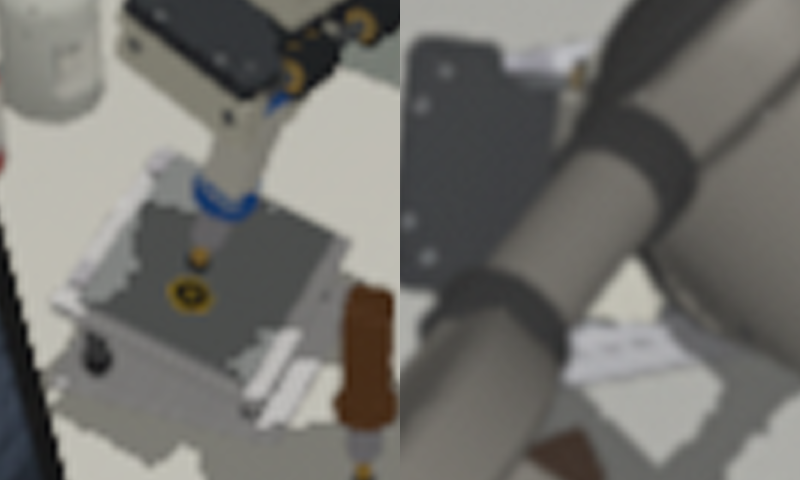

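The scene view shows the probe tip at crop (198,265) against a predicted (201,265), and the collar at (226,197), also as modelled. Continuing along the tool axis leads to about (188,292), and the spot is at (190,294), so the aim is within about 1 mm. I'll advance 14 mm and then take small steps, watching the force along the normal.

```bash
cat > f.py <<'E'
from h import *
from tgt import target
P,R,n=target(0);fs=[];hs=[]
for i in range(8):
    o=bot.get_obs();fs.append(o['contact_force']@n);hs.append((o['tool_pos']-P)@n);bot.capture("scene") if i<7 else 0
print('Fn %.2f +- %.2f  h %.2f'%(np.mean(fs),np.std(fs)/8**.5,np.mean(hs)),'lat',np.round(R.inv().apply(o['tool_pos']-P)[:2],1),'t',o['time'])
E
python3 f.py; python3 -m crank '[[-0.001,0,0.007,0.001,-0.002,0],[0,0,0.007,0,0,0],[0,0,0,0,0,0]]'>/dev/null; python3 f.py;  python3 -m crank '[[0,0,0.003,0,0,0],[0,0,0,0,0,0]]'>/dev/null; python3 f.py; python3 -m crank '[[0,0,0.003,0,0,0],[0,0,0,0,0,0]]'>/dev/null; python3 f.py
```

```text
Fn -1.37 +- 0.14  h 94.86 lat [0.4 0.3] t 15.15
Fn -1.47 +- 0.19  h 80.02 lat [-0.6  0.3] t 15.875
Fn -1.06 +- 0.21  h 77.13 lat [-0.7  0.2] t 16.475
Fn -1.18 +- 0.08  h 74.11 lat [-0.7  0.2] t 17.075
```

```bash
python3 -m crank '[[0,0,0.002,0,0,0],[0,0,0,0,0,0]]'>/dev/null; python3 f.py;  python3 -m crank '[[0,0,0.002,0,0,0],[0,0,0,0,0,0]]'>/dev/null; python3 f.py; python3 -m crank '[[0,0,0.001,0,0,0],[0,0,0,0,0,0]]'>/dev/null; python3 f.py
```

```text
Fn 1.06 +- 0.18  h 72.35 lat [-0.6  0.3] t 17.675
Fn 2.00 +- 0.12  h 70.25 lat [-0.6  0.3] t 18.275
Fn 2.79 +- 0.21  h 69.23 lat [-0.7  0.2] t 18.875
```

```bash
python3 -m crank '[[0,0,0.001,0,0,0],[0,0,0,0,0,0]]'>/dev/null; python3 f.py; python3 -m crank '[[0,0,0,0,0,0],[0,0,0,0,0,0]]'|tail -3; python3 f.py; python3 - <<'E'
from h import *
cap("scene");S=Cam("scene")
cr=lambda C,u,v,s: cv2.warpAffine(C.img,np.array([[s,0,-s*u],[0,s,-s*v]],float),(480,480),flags=cv2.INTER_CUBIC)
cv2.imwrite('pics/c7.png',cr(S,275,140,8))
E
```

```text
Fn 3.00 +- 0.12  h 68.22 lat [-0.7  0.2] t 19.475
contact_force: [0.6, -0.7, 2.4]
grip_width: 23.6
finger_force: 30.0
Fn 3.10 +- 0.17  h 68.19 lat [-0.7  0.2] t 20.075
```

View pics/c7.png

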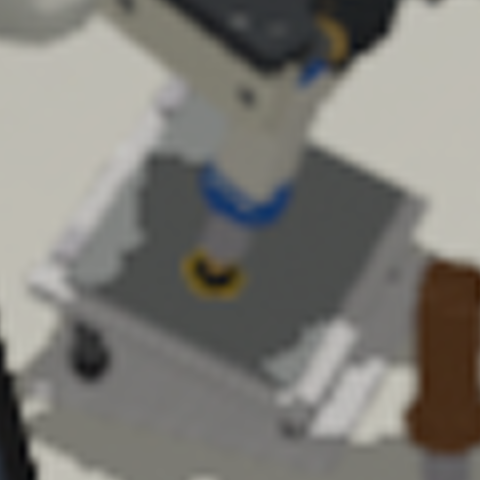

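The tip sits inside the yellow ring (crop (213,270)). The normal force is about 4.4 N above baseline, which matches roughly 5.8 mm of plunger travel, about half. The probe is square to the plate, so I'm handing in.

```bash
python3 -c "
from plant import bot
print(bot.close_job())"
```

```text
the job is handed in; nothing more can be done
None
```

I turned the reset knob back to the zero stop, then placed the probe square on the marked spot at about 4.4 N, with its spring tip about half pressed in by force and height. I handed the job in at about 20 s with the arm still holding it there; the vials, dish and timer were not touched.

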